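# Slide a specimen carrier under the leaf spring of a slide feeder

## Task

Without gripping or lifting it, press down hard with the fingertips on the ribbed pad of the flat slide carrier and push it along its channel, so that its nose passes under the leaf spring and comes home against the end stop. Then let go and leave it there. Do not touch the leaf spring, and leave the tip box, bottle and jar where they stand.

Things in the scene. Friction and masses are not known exactly. Their poses are not given: they have to be found in the camera images.
- feeder: White slide feeder fixed to the bench, 112 mm wide (x), 310 mm long (y), turned either way. Origin: centre of its underside, z up. The carrier travels along its +y. Above the bench: slippery channel floor 12 mm (friction 0.08), carrier top 22 mm, side rails (outside x = -43.5 and +43.5 mm) 20 mm. The carrier's top is open to the fingertip between hood and bridge, y = -50 to +66 mm.
- hood_edge (a point): Top middle of the front edge of the feeder's hood, at the feeder's (0, -50, 44) mm. The hood, full width, covers the channel from there back to y = -150 mm and the carrier's tail stays under it during the whole travel.
- bridge_edge (a point): Top middle of the near edge of the bridge that carries the leaf spring, at the feeder's (0, 66, 51) mm; the bridge is a dark bar across the full width, 14 mm along y.
- stop_face (a point): Centre of the face of the feeder's end stop, a wall 33 mm high across the channel's far end, at the feeder's (0, 140, 22) mm; the carrier's nose must come against it.
- carrier: Grey flat slide carrier, 84 mm wide (x), 213 mm long (y), 10 mm thick, 0.15 to 0.3 kg, loose in the channel, its y along the feeder's y. Origin: centre of its underside. Only its flat top can be reached, so it is driven by the friction of fingertips pressed on it. Dark ribs (almost flat) mark the pad; a glass slide lies across it nearer the nose.
- carrier_pad (a point): Centre of the ribbed pad (60 mm across by 38 mm along y) on the carrier's top, 20 mm ahead (+y) of the carrier's origin. At the start it lies at the feeder's y = -19 to -2 mm, when the carrier is home at +53.5 mm.
- carrier_nose (a point): Foremost point of the carrier's half-round nose, mid-width, 106.5 mm ahead (+y) of the carrier's origin and 5 mm above its underside. At the start it is 56 to 73 mm from the stop face.
- leaf (a joint): Leaf spring, steel strip 30 x 45 mm, hanging from the bridge and sloping down in the travel direction. Value: angle (rad) its free end is raised, 0 at rest, about 0.14 on the carrier's top. It presses on the carrier with 4 to 7 N; driving under it takes a downward press of about 9 to 13 N, a lighter touch slips, 15 to 25 N is ample. It meets the nose 35 mm before the stop.
- leaf_tip (a point): Underside of the free end of the leaf spring, at rest at the feeder's (0, 113, 16) mm.
- tip_box: Yellow pipette-tip box, 80 x 120 x 42 mm, loose bystander. Origin: centre of its underside.
- reagent: Amber reagent bottle, 52 mm in diameter, 105 mm tall, standing, loose bystander. Origin: centre of its underside.
- jar: Clear specimen jar with a white cap, 48 mm in diameter, 60 mm tall, standing, loose bystander. Origin: centre of its underside.
Not all that is in view belongs to the job. Of the things shaped like the carrier, the grey one is meant.

How it is judged:
By the outcome, as a careful person would: the job done as asked, in the order asked, and still so for the second after the job is handed in, with the robot touching nothing.
It also fails if it takes over 51 s, if anything falls off the work surface, if the arm or the gripper's body presses on something with over 40 N, if the wrist force passes 120 N, or if a joint passes its speed limit or range.

## Robot

A 6-joint arm with a two-finger parallel gripper is mounted at the origin on the work surface. World frame = base frame: x ahead of the robot, y to its left, z up, the work surface at z = 0. Lengths are in mm, angles in rad, forces in N, time in s.
With the tool pointing down it reaches from about 350 to 975 mm from the base axis. Payload 7.1 kg.
Tool frame: the origin (TCP) lies at the very end of the fingers, on their centre line; the grasp point (between the pads) lies 19 mm behind it; z points along the fingers, y is the direction in which the jaws open and shut (so a half turn about z gives the same grasp; the last joint's range is limited). The gripper opens to 88 mm and grips with 3 to 60 N. Pads are 20 mm wide; open, the fingers measure 115 mm over their backs; the gripper's body (75 mm by 178 mm) begins 61 mm behind the grasp point.
Start: joints at [1.189, 0.423, 1.63, -0, 1.089, -0.019], TCP at [221.776, 584.312, 222.675] pointing down, gripper open.
Joint ranges: [-3, 3], [-0.9, 2.11], [0.09, 2.58], [-1.31, 4.45], [0.11, 2.69], [-2.54, 2.54]. Speed limits (rad/s): [2.39, 2.39, 3.01, 3.14, 3.14, 3.14].

## Interface

Orientations are given as a rotation vector (axis times angle).
In Python, from workcell import * gives the robot as it stands.
- The arm moves only by the tool play_rows, never from a script. Its argument "plan" is text: rows parted by semicolons, each of 7 numbers parted by spaces: the finger opening in cm, from 0 to 8.78, then the shift along the tool's x, y, z in cm, then the turn, a rotation vector about the tool's x, y, z in degrees. A call has 1 to 20 rows; each row shifts and turns the commanded pose from where the row before left it, along the tool's axes as they then stand; what a row does not reach is not made up. A row lasts 1/8 s, in which the tool goes at most 62.5 mm and 10.7 degrees, less where a joint would pass 70% of its speed; a pose out of reach is approached as far as the arm can. A call is refused whole if a number of a shift passes 6.25 or a number of a turn 10.7, either way. A call with a gripper value outside its range is refused whole. The fingers move at their own pace and stop on an object; the grip force is fixed at half the most. Time passes only in rows, so rows that do not move let the fingers close. It gives the time, the measured TCP pose, the force and the opening at its end, in the units of the state.
- get_obs(): the state, without advancing time (a new reading comes with each control period).
- get_image(name): name is "scene" or "top" or "wrist"; returns a dict with "pixels" (400x640x3 uint8, red, green, blue), "range_z" (400x640 float32, mm along the optical axis (not along the pixel's ray), 0 where there is no reading), "fx", "fy", "cx", "cy" (pixels), "distortion" ([k1, k2, p1, p2, k3] as OpenCV has them; the pictures are not rectified), "eye" and "attitude" of the camera in the world. Camera axes: x right, y down, z forward; pixel columns grow to the right and rows downward; lengths in mm; the calibration is good to about 2 mm. A picture is of the moment at which its call begins.
- close_job(): hands the job in, once; it reports no verdict.
The state is a dict: "t": time; "qpos": joint angles; "qvel": joint speeds; "joint_torque": joint torques, N m; "ee_pos": TCP position; "orientation": TCP orientation; "ft_force": force on the tool from outside, world axes, zero at the start; "moment": the same for the moment, N m; "width": finger opening in mm.
Only numpy, scipy, OpenCV 4.12 (cv2) and the standard library are available. Lean on these libraries where they do the work, as an engineer would, in place of code of your own. Each camera call takes 0.05 s, during which the arm holds its last target. There are 200 camera calls.

## Working session

There is one attempt and no reset: what is moved stays moved. The work goes in short steps, Python scripts to look and compute and a tool call to move; the robot and the scene stay as the last step left them, time stands still between calls to the robot, and variables do not carry over. Pictures are saved under pics/ and viewed, about 8 in all and at most 12, crops included, and the job is handed in when it is done.

Besides the shell and the picture viewer there is one more tool, called after "Call:" by a JSON object that holds its "name" and its "arguments". play_rows: Moves the arm, as the interface text tells. Its arguments: {"type":"object","properties":{"plan":{"type":"string"}},"required":["plan"]}

```bash
mkdir -p pics
cat > h.py <<'E'
from workcell import *
import numpy as np, cv2
from scipy.spatial.transform import Rotation as R
def save(name,im): cv2.imwrite('pics/'+name+'.png',cv2.cvtColor(im,cv2.COLOR_RGB2BGR))
def att(im):
    a=np.array(im['attitude'],float)
    return R.from_rotvec(a).as_matrix() if a.shape==(3,) else a
def world(im,u,v,z=None):
    """pixel -> world, by depth (or by plane height z)"""
    K=np.array([[im['fx'],0,im['cx']],[0,im['fy'],im['cy']],[0,0,1]])
    p=cv2.undistortPoints(np.array([[[u,v]]],float),K,np.array(im['distortion'],float))[0,0]
    d=att(im)@np.array([p[0],p[1],1.]); e=np.array(im['eye'],float)
    if z is None:
        r=im['range_z'][int(v)-1:int(v)+2,int(u)-1:int(u)+2]; s=np.median(r[r>0]) if (r>0).any() else np.nan
    else: s=(z-e[2])/d[2]
    return e+s*d
def pix(im,p):
    K=np.array([[im['fx'],0,im['cx']],[0,im['fy'],im['cy']],[0,0,1]]);A=att(im)
    rv=cv2.Rodrigues(A.T)[0]; t=-A.T@np.array(im['eye'],float)
    return cv2.projectPoints(np.array(p,float).reshape(-1,1,3),rv,t,K,np.array(im['distortion'],float))[0].reshape(-1,2)
E
python3 - <<'E'
from h import *
print(get_obs())
for n in('top','scene'):
    im=get_image(n); save(n+'0',im['pixels']); print(n,im['eye'],im['attitude'],im['fx'],im['distortion'])
    import pickle; pickle.dump(im,open(n+'0.pkl','wb'))
E
```

```text
{'t': 0.0, 'qpos': array([ 1.18899472e+00,  4.23821452e-01,  1.63067671e+00, -3.05141197e-05,
        1.08862304e+00, -1.89844062e-02]), 'qvel': array([ 1.61979802e-03, -9.38594265e-04, -7.24635220e-04,  2.04947137e-04,
        1.82771785e-03,  2.30968436e-05]), 'joint_torque': array([-1.47120016e-03, -5.44619715e+01, -2.73673242e+01,  6.43420452e-02,
        2.27762904e-02, -9.41701978e-05]), 'ee_pos': array([221.58545449, 583.80544352, 221.91903525]), 'orientation': array([-5.66719018e-01, -3.08977072e+00,  2.36123761e-03]), 'ft_force': array([ 0.20013886, -0.15080301,  0.32678737]), 'moment': array([ 0.0181896 , -0.01975403,  0.00939301]), 'width': 87.86060229606642}
top [ 410.06782416 -120.19703548 1337.32875377] [-2.12181121  2.18484057 -0.13604903] 482.1170657926883 [0.04210586 0.         0.         0.         0.        ]
scene [1037.36041309  396.49107449 1043.46945308] [-1.05516966 -2.61293518  0.81501872] 391.22871054787316 [0.0033673 0.        0.        0.        0.       ]
```

View pics/top0.png

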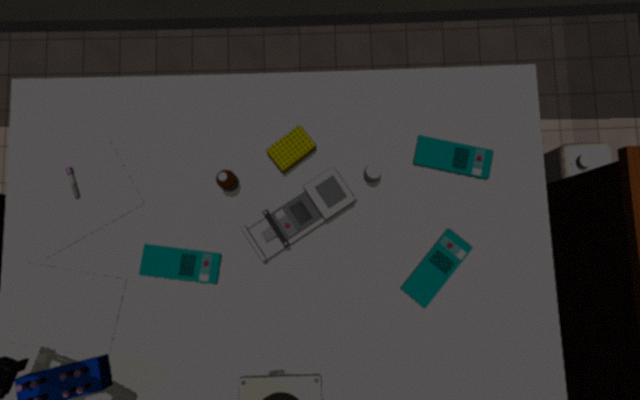

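View pics/scene0.png

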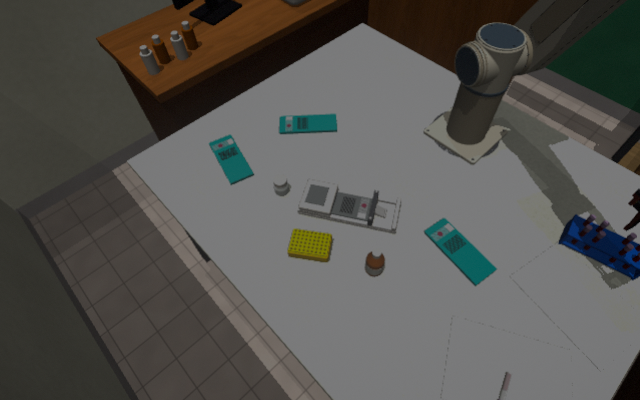

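The top view shows the feeder from the hood at (330,192) through the bridge at (276,229) to the stop near (256,243). The carrier-shaped things are the teal ones at (453,157), (437,268) and (181,264), and the grey one in the channel at (300,212). The grey one is meant. I'll check it in an enlarged crop.

Run:
```python
from h import *
import pickle
im=pickle.load(open('top0.pkl','rb'))
c=im['pixels'][120:270,200:400]
c=np.clip(c.astype(float)*1.8,0,255).astype(np.uint8)
save('crop1',cv2.resize(c,None,fx=4,fy=4,interpolation=cv2.INTER_CUBIC))
for u,v in [(330,192),(300,212),(276,229),(228,181),(373,174),(291,149)]: print(u,v,world(im,u,v).round(1))
# height map of the feeder area
pts=np.array([[world(im,u,v) for u in range(235,365)] for v in range(160,268)])
np.save('pts.npy',pts)
```

```text
330 192 [ 587.3 -148.1   45. ]
300 212 [537.8 -64.6  20.2]
276 229 [491.4  -0.6  48.1]
228 181 [620.  121.1  78.4]
373 174 [ 631.1 -265.    56.8]
291 149 [710.  -45.   41.4]
```

View pics/crop1.png

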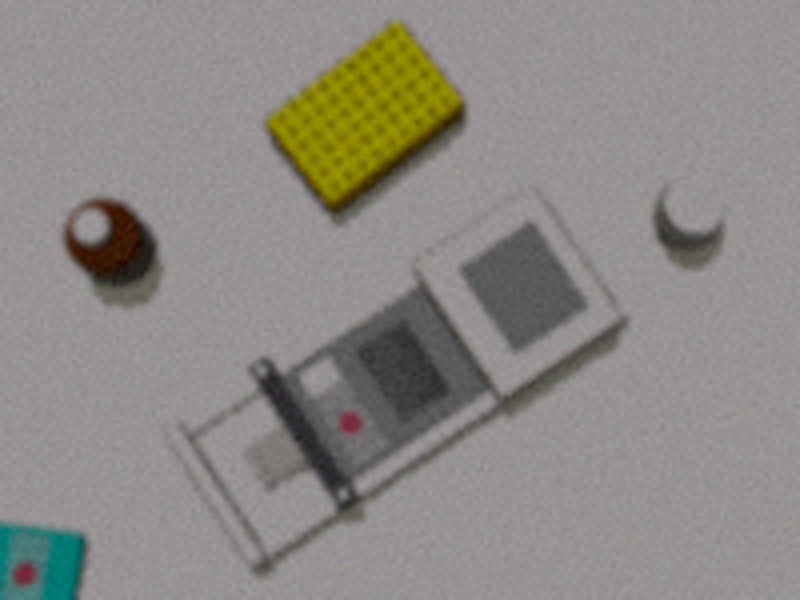

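The crop confirms it. The grey carrier sits in the channel with its ribbed pad at crop (403,367), which is px (300.8,211.8). The glass slide and red dot are nearer the bridge, and the nose is not yet out at the stop. Next I fit the feeder pose.

Run:
```python
from h import *
import pickle
from scipy.optimize import least_squares
im=pickle.load(open('top0.pkl','rb'))
C=[((-56,-50,44),(503,400)),((56,-50,44),(418,268)),((56,-150,44),(537,190)),((-56,-150,44),(625,318)),((0,66,51),(297,428)),((0,73,51),(303-9,431))]
C=C[:5]
P=np.array([c[0] for c in C],float);U=np.array([c[1] for c in C],float)/4+[200,120]
def W(x,P):
    c,s=np.cos(x[2]),np.sin(x[2]);return np.c_[x[0]+c*P[:,0]-s*P[:,1],x[1]+s*P[:,0]+c*P[:,1],P[:,2]]
f=lambda x:(pix(im,W(x,P))-U).ravel()
r=least_squares(f,[520,-40,.65]);print(r.x,np.degrees(r.x[2]),f(r.x).round(2))
np.save('pose.npy',r.x)
pad=world(im,300.75,211.75,22);print('pad',pad)
c,s=np.cos(r.x[2]),np.sin(r.x[2]);d=pad[:2]-r.x[:2];print('pad feeder',c*d[0]+s*d[1],-s*d[0]+c*d[1])
o=get_obs();M=R.from_rotvec(o['orientation']).as_matrix();print(M.round(3),o['ee_pos'],o['t'])
for n,p in [('pad',(0,-10,22)),('hood',(0,-50,44)),('bridge',(0,66,51)),('stop',(0,140,22))]: print(n,W(r.x,np.array([p],float)).round(1))
```

```text
[532.04860306 -60.56682731   0.53661632] 30.745850215985136 [-0.76  0.9  -1.69 -0.9  -0.39 -0.87 -0.02  1.58  2.82 -0.7 ]
pad [538.21992533 -66.76510099  22.        ]
pad feeder 2.135153788075433 -8.48203591832183
[[-0.935  0.355 -0.   ]
 [ 0.355  0.935 -0.001]
 [ 0.    -0.001 -1.   ]] [221.60040727 583.89887908 222.00177307] 0.1
pad [[537.2 -69.2  22. ]]
hood [[ 557.6 -103.5   44. ]]
bridge [[498.3  -3.8  51. ]]
stop [[460.5  59.8  22. ]]
```

Call:
{"name": "play_rows", "arguments": {"plan": "0 -3.55 -3.345 0.48 0 0 0;0 -3.55 -3.345 0.48 0 0 0;0 -3.55 -3.345 0.48 0 0 0;0 -3.55 -3.345 0.48 0 0 0;0 -3.55 -3.345 0.48 0 0 0;0 -3.55 -3.345 0.48 0 0 0;0 -3.55 -3.345 0.48 0 0 0;0 -3.55 -3.345 0.48 0 0 0;0 -3.55 -3.345 0.48 0 0 0;0 -3.55 -3.345 0.48 0 0 0;0 -3.55 -3.345 0.48 0 0 0;0 -3.55 -3.345 0.48 0 0 0;0 -3.55 -3.345 0.48 0 0 0;0 -3.55 -3.345 0.48 0 0 0;0 -3.55 -3.345 0.48 0 0 0;0 0 0 0 0 0 9.6;0 0 0 0 0 0 9.6;0 0 0 0 0 0 9.6;0 0 0 0 0 0 9.6;0 0 0 0 0 0 0"}}

```text
t: 2.6
ee_pos: [541.3, -73.7, 150.4]
orientation: [-1.549, -2.732, 0.0]
ft_force: [0.0, 0.6, -0.5]
width: 0.5
```

```bash
cat > w.py <<'E'
from h import *
import sys,pickle
im=get_image('wrist');o=get_obs();pickle.dump(im,open('wrist.pkl','wb'))
c=np.clip(im['pixels'].astype(float)*1.5,0,255).astype(np.uint8).copy()
x=np.load('pose.npy');cs,s=np.cos(x[2]),np.sin(x[2])
W=lambda p:np.array([x[0]+cs*p[0]-s*p[1],x[1]+s*p[0]+cs*p[1],p[2]])
for p in [(-56,-50,44),(56,-50,44),(-56,66,51),(56,66,51),(0,66,51),(0,140,33),(-43.5,0,20),(43.5,0,20)]:
    u=pix(im,W(p))[0];print(p,u.round(0))
    if abs(u).max()<2000: cv2.drawMarker(c,tuple(int(k) for k in u),(255,0,255),0,12,1)
save(sys.argv[1],c);print(o['t'],o['ee_pos'],o['orientation'],o['ft_force'],o['width'])
M=R.from_rotvec(o['orientation']).as_matrix();print(M.round(3))
E
python3 w.py w1
```

```text
(-56, -50, 44) [268. 238.]
(56, -50, 44) [381. 238.]
(-56, 66, 51) [259. 116.]
(56, 66, 51) [390. 116.]
(0, 66, 51) [324. 116.]
(0, 140, 33) [325.  25.]
(-43.5, 0, 20) [282. 183.]
(43.5, 0, 20) [367. 183.]
2.65 [541.3482411  -73.71235397 150.46078524] [-1.54645967e+00 -2.73408946e+00  2.94779769e-04] [0.27255896 0.79320628 0.82062396] 0.4357300034956396
[[-0.515  0.857 -0.   ]
 [ 0.857  0.515  0.   ]
 [ 0.    -0.    -1.   ]]
```

View pics/w1.png

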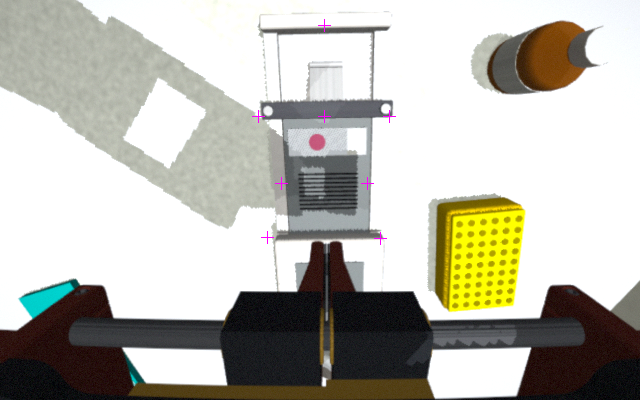

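The wrist view agrees with the fit: bridge near edge at row 116, hood edge at row 238, and about +2 px across. The ribbed pad spans columns 299–358 and rows 172–210.

Run:
```python
from h import *
import pickle
im=pickle.load(open('wrist.pkl','rb'));x=np.load('pose.npy');c,s=np.cos(x[2]),np.sin(x[2])
for n,u,v,z in [('pad',328.5,191,22),('padfront',328,172,22),('padback',328,210,22),('railL',278,60,20),('bridgeL',261,117,51),('bridgeR',392,115,51),('stopT',325,29,33)]:
    p=world(im,u,v,z);d=p[:2]-x[:2];print(n,p.round(1),'feeder',(c*d[0]+s*d[1]).round(1),(-s*d[0]+c*d[1]).round(1),'depth z',world(im,u,v)[2].round(1))
```

```text
pad [539.5 -64.9  22. ] feeder 4.2 -7.5 depth z 22.4
padfront [528.9 -48.4  22. ] feeder 3.5 12.1 depth z 22.0
padback [549.6 -82.7  22. ] feeder 3.7 -28.0 depth z 21.9
railL [436.8  16.6  20. ] feeder -42.4 115.0 depth z 16.9
bridgeL [452.1 -32.2  51. ] feeder -54.2 65.3 depth z -0.7
bridgeR [547.3  26.8  51. ] feeder 57.8 67.2 depth z 0.6
stopT [462.2  57.5  33. ] feeder 0.4 137.2 depth z 29.2
```

Call:
{"name": "play_rows", "arguments": {"plan": "0 0 0.1 2 0 0 0;0 0 0 3 0 0 0;0 0 0 3 0 0 0;0 0 0 2.5 0 0 0;0 0 0 1.5 0 0 0;0 0 0 0.4 0 0 0;0 0 0 0 0 0 0;0 0 0 0 0 0 0"}}

```text
t: 3.65
ee_pos: [543.1, -73.3, 27.5]
orientation: [1.55, 2.731, 0.001]
ft_force: [0.2, -0.5, 0.5]
width: 0.5
```

Call:
{"name": "play_rows", "arguments": {"plan": "0 0 0 0.2 0 0 0;0 0 0 0.1 0 0 0;0 0 0 0.1 0 0 0;0 0 0 0 0 0 0;0 0 0 0 0 0 0"}}

```text
t: 4.28
ee_pos: [542.4, -73.2, 22.7]
orientation: [-1.551, -2.732, 0.0]
ft_force: [-0.7, -0.6, 0.2]
width: 0.6
```

Call:
{"name": "play_rows", "arguments": {"plan": "0 0 0 0.1 0 0 0;0 0 0 0.05 0 0 0;0 0 0 0 0 0 0;0 0 0 0 0 0 0"}}

```text
t: 4.78
ee_pos: [542.5, -73.3, 22.3]
orientation: [1.551, 2.732, 0.0]
ft_force: [-3.3, 1.5, 13.4]
width: 0.3
```

Call:
{"name": "play_rows", "arguments": {"plan": "0 0 0 0.05 0 0 0;0 0 0 0 0 0 0;0 0 0 0 0 0 0"}}

```text
t: 5.15
ee_pos: [542.5, -73.3, 22.3]
orientation: [1.551, 2.732, 0.0]
ft_force: [-5.6, 1.1, 18.5]
width: 0.3
```

Pressing at 18.5 N. I start the push along tool +x with 20 mm.

Call:
{"name": "play_rows", "arguments": {"plan": "0 0.2 0 0 0 0 0;0 0.3 0 0 0 0 0;0 0.4 0 0 0 0 0;0 0.4 0 0 0 0 0;0 0.4 0 0 0 0 0;0 0.3 0 0 0 0 0;0 0 0 0 0 0 0;0 0 0 0 0 0 0"}}

```text
t: 6.15
ee_pos: [534.1, -56.9, 22.3]
orientation: [1.549, 2.729, 0.001]
ft_force: [-1.4, -4.9, 13.4]
width: 0.9
```

```bash
python3 w.py w2
```

```text
(-56, -50, 44) [227. 351.]
(56, -50, 44) [412. 351.]
(-56, 66, 51) [195. 161.]
(56, 66, 51) [440. 161.]
(0, 66, 51) [317. 161.]
(0, 140, 33) [317. -11.]
(-43.5, 0, 20) [250. 259.]
(43.5, 0, 20) [389. 259.]
6.2 [534.04894336 -56.86802282  22.29064014] [1.54919943e+00 2.72856008e+00 1.43427371e-03] [-0.34383667 -3.69517256 14.3630149 ] 0.3608846788477828
[[-0.512  0.859  0.004]
 [ 0.859  0.512 -0.001]
 [-0.003  0.003 -1.   ]]
```

View pics/w2.png

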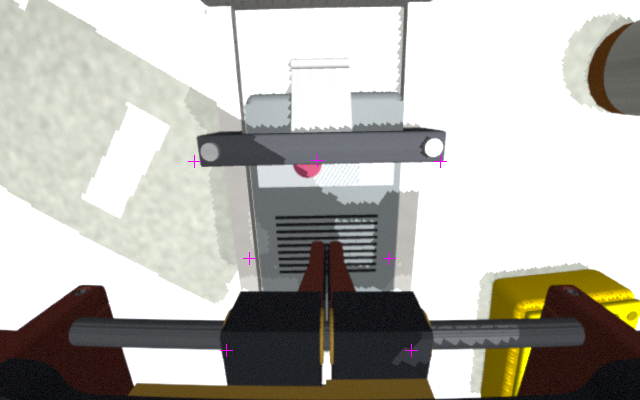

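The carrier is following. The nose at row 93 is past the bridge and just short of the leaf's free end at row 60, and the fingers are on the pad. I press a little more and go on.

Call:
{"name": "play_rows", "arguments": {"plan": "0 0 0 0.08 0 0 0;0 0.2 0 0 0 0 0;0 0.3 0 0 0 0 0;0 0.3 0 0.02 0 0 0;0 0.3 0 0 0 0 0;0 0.3 0 0.02 0 0 0;0 0.3 0 0 0 0 0;0 0 0 0 0 0 0"}}

```text
t: 7.2
ee_pos: [527.2, -43.8, 22.2]
orientation: [1.546, 2.725, 0.002]
ft_force: [-0.1, -14.5, 23.0]
width: 0.1
```

Call:
{"name": "play_rows", "arguments": {"plan": "0 0.2 -0.03 0 0 0 0;0 0.3 -0.02 0 0 0 0;0 0.3 -0.02 0 0 0 0;0 0.3 -0.01 0 0 0 0;0 0.3 -0.01 0 0 0 0;0 0 0 0 0 0 0"}}

```text
t: 7.95
ee_pos: [519.5, -31.6, 22.2]
orientation: [1.546, 2.725, 0.003]
ft_force: [1.6, -9.8, 22.0]
width: 0.3
```

```bash
python3 w.py w3
```

```text
(-56, -50, 44) [232. 387.]
(56, -50, 44) [406. 386.]
(-56, 66, 51) [202. 221.]
(56, 66, 51) [432. 221.]
(0, 66, 51) [317. 221.]
(0, 140, 33) [317.  60.]
(-43.5, 0, 20) [253. 298.]
(43.5, 0, 20) [385. 298.]
8.0 [519.5028651  -31.56241424  22.2301739 ] [1.54644477 2.72525903 0.0032643 ] [-0.43233502 -9.78396618 22.40028593] 0.54363479997368
[[-0.513  0.858  0.008]
 [ 0.858  0.513 -0.002]
 [-0.006  0.006 -1.   ]]
```

View pics/w3.png

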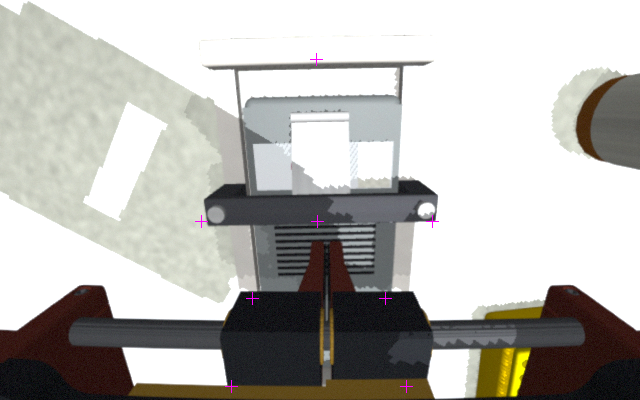

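The nose (row 97) is now under and past the leaf, with about 14–16 mm left to the stop at row 66. I go on.

Call:
{"name": "play_rows", "arguments": {"plan": "0 0.2 -0.02 0 0 0 0;0 0.3 -0.01 0 0 0 0;0 0.3 -0.01 0 0 0 0;0 0.2 -0.01 0 0 0 0;0 0.1 0 0 0 0 0;0 0 0 0 0 0 0"}}

```text
t: 8.75
ee_pos: [513.7, -22.4, 22.2]
orientation: [1.546, 2.725, 0.004]
ft_force: [1.8, -10.3, 22.6]
width: 0.2
```

Call:
{"name": "play_rows", "arguments": {"plan": "0 0.1 0 0 0 0 0;0 0.1 0 0 0 0 0;0 0.1 0 0 0 0 0;0 0 0 0 0 0 0"}}

```text
t: 9.25
ee_pos: [512.3, -19.9, 22.2]
orientation: [1.546, 2.725, 0.004]
ft_force: [0.4, -11.6, 23.2]
width: 0.6
```

Call:
{"name": "play_rows", "arguments": {"plan": "0 0.1 0 0 0 0 0;0 0.1 0 0 0 0 0;0 0.1 0 0 0 0 0;0 0 0 0 0 0 0"}}

```text
t: 9.75
ee_pos: [511.8, -17.4, 22.3]
orientation: [1.545, 2.723, 0.005]
ft_force: [4.1, -11.5, 19.4]
width: 0.5
```

```bash
python3 w.py w4
```

```text
(-56, -50, 44) [234. 404.]
(56, -50, 44) [403. 403.]
(-56, 66, 51) [205. 252.]
(56, 66, 51) [427. 251.]
(0, 66, 51) [316. 252.]
(0, 140, 33) [316.  96.]
(-43.5, 0, 20) [254. 319.]
(43.5, 0, 20) [383. 318.]
9.8 [511.79219286 -17.45065391  22.24677743] [1.54522161 2.72317084 0.00511342] [  3.8777554  -12.07747048  18.10008946] 0.4070863415784592
[[-0.513  0.858  0.011]
 [ 0.858  0.513 -0.002]
 [-0.008  0.008 -1.   ]]
```

View pics/w4.png

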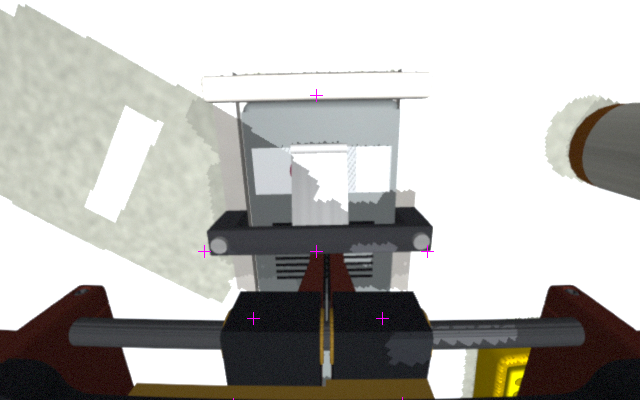

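Call:
{"name": "play_rows", "arguments": {"plan": "0 0 0 0.07 0 0 0;0 0.1 0 0 0 0 0;0 0.1 0 0 0 0 0;0 0 0 0 0 0 0"}}

```text
t: 10.3
ee_pos: [511.6, -16.2, 22.2]
orientation: [1.544, 2.722, 0.006]
ft_force: [4.9, -15.8, 24.3]
width: 0.3
```

Call:
{"name": "play_rows", "arguments": {"plan": "0 0.1 0 0 0 0 0;0 0.1 0 0 0 0 0;0 0 0 0 0 0 0"}}

```text
t: 10.68
ee_pos: [511.3, -14.4, 22.2]
orientation: [1.543, 2.721, 0.007]
ft_force: [5.9, -15.8, 22.2]
width: 0.5
```

Run:
```python
from h import *
import pickle
o=get_obs();im=get_image('wrist');pickle.dump(im,open('w5.pkl','wb'));print(o['ft_force'],o['ee_pos'])
c=np.clip(im['pixels'].astype(float)*0.9,0,255).astype(np.uint8)[60:260,190:440]
save('w5',cv2.resize(c,None,fx=3,fy=3,interpolation=cv2.INTER_CUBIC))
x=np.load('pose.npy');c,s=np.cos(x[2]),np.sin(x[2])
for u in (290,320,350):
  for v in range(92,116,2):
    p=world(im,u,v);d=p[:2]-x[:2];print(u,v,'y',(-s*d[0]+c*d[1]).round(1),'z',p[2].round(1),im['pixels'][v,u])
```

```text
[  5.86955315 -15.77332103  22.18414655] [511.25571851 -14.41859256  22.23071756]
290 92 y 144.6 z 32.6 [197 201 197]
290 94 y 143.7 z 32.9 [198 200 198]
290 96 y 142.8 z 33.1 [198 201 198]
290 98 y 141.9 z 33.2 [196 200 198]
290 100 y 141.0 z 32.9 [198 201 200]
290 102 y 140.1 z 32.6 [191 191 189]
290 104 y 139.2 z 32.1 [162 160 156]
290 106 y 138.4 z 19.6 [79 80 78]
290 108 y 137.4 z 20.1 [81 84 85]
290 110 y 136.3 z 20.9 [93 98 99]
290 112 y 135.3 z 21.3 [104 109 112]
290 114 y 134.3 z 22.0 [115 119 122]
320 92 y 144.7 z 32.4 [198 199 201]
320 94 y 143.7 z 32.7 [198 200 200]
320 96 y 142.8 z 33.1 [195 199 199]
320 98 y 141.9 z 33.1 [196 200 200]
320 100 y 141.0 z 33.4 [196 199 199]
320 102 y 140.1 z 32.7 [185 182 178]
320 104 y 139.2 z 32.2 [136 134 131]
320 106 y 138.4 z 19.9 [69 72 72]
320 108 y 137.4 z 20.6 [85 90 90]
320 110 y 136.4 z 21.5 [ 98 104 103]
320 112 y 135.3 z 21.8 [107 114 115]
320 114 y 134.3 z 22.1 [117 122 123]
350 92 y 144.7 z 32.7 [196 200 200]
350 94 y 143.8 z 32.8 [195 198 199]
350 96 y 142.9 z 33.1 [197 199 202]
350 98 y 142.0 z 33.2 [198 201 204]
350 100 y 141.1 z 32.4 [198 199 203]
350 102 y 140.1 z 32.5 [178 177 173]
350 104 y 139.2 z 31.2 [114 113 109]
350 106 y 138.4 z 19.2 [71 73 75]
350 108 y 137.4 z 20.6 [90 94 94]
350 110 y 136.4 z 21.5 [102 107 107]
350 112 y 135.4 z 21.7 [112 117 117]
350 114 y 134.4 z 21.9 [119 123 125]
```

View pics/w5.png

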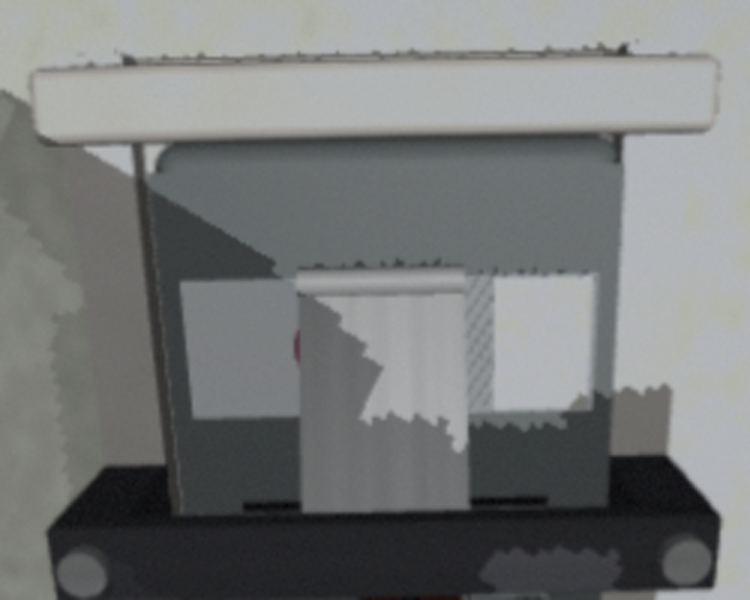

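The carrier is home. With 24 to 22 N pressed on it, the drag holds steady at about 16 N while the fingers slip on. The nose curve also sits right against the stop edge (y about 139–140). I let go straight up, then back away from the bridge.

Call:
{"name": "play_rows", "arguments": {"plan": "0 0 0 -0.2 0 0 0;0 0 0 -0.3 0 0 0;0 0 0 -0.4 0 0 0;0 -0.3 0 -0.6 0 0 0;0 -1 0 -1.5 0 0 0;0 -0.5 0 -3 0 0 0;0 0 0 -3 0 0 0;0 0 0 -3 0 0 0;0 0 0 0 0 0 0;0 0 0 0 0 0 0"}}

```text
t: 11.98
ee_pos: [512.8, -27.4, 138.1]
orientation: [-1.551, -2.731, 0.001]
ft_force: [-0.9, 0.4, 0.3]
width: 0.8
```

Run:
```python
from h import *
import pickle
o=get_obs();im=get_image('wrist');print(o['t'],o['ft_force'],o['ee_pos'])
t0=pickle.load(open('top0.pkl','rb'));t1=get_image('top')
c=np.clip(im['pixels'].astype(float)*0.9,0,255).astype(np.uint8)
save('w6',c)
d=np.abs(t0['pixels'].astype(int)-t1['pixels']).sum(2)
for n,(u,v) in dict(reagent=(228,181),box=(291,149),jar=(373,174)).items(): print(n,d[v-14:v+14,u-14:u+14].mean().round(1),world(t1,u,v).round(1))
x=np.load('pose.npy');c,s=np.cos(x[2]),np.sin(x[2])
W=lambda p:np.array([x[0]+c*p[0]-s*p[1],x[1]+s*p[0]+c*p[1],p[2]])
for p in [(2,140,33),(2,113,22),(2,66,51)]: print(p,pix(im,W(p)).round(0))
u0=int(pix(im,W((25,138,22)))[0][0])
for v in range(0,400,1):
  p=world(im,u0,v);e=p[:2]-x[:2];y=-s*e[0]+c*e[1]
  if 130<y<145: print(u0,v,'y',y.round(1),'z',p[2].round(1),im['pixels'][v,u0])
```

```text
11.975 [-0.90896756  0.44400701  0.26446782] [512.76662119 -27.42205942 138.10117402]
reagent 17.4 [619.8 120.9  79.4]
box 9.5 [710.4 -44.9  39.7]
jar 12.1 [ 630.6 -264.7   59.6]
(2, 140, 33) [[328.  92.]]
(2, 113, 22) [[328. 124.]]
(2, 66, 51) [[327. 182.]]
353 87 y 144.3 z 33.2 [181 183 188]
353 88 y 143.5 z 33.1 [183 185 190]
353 89 y 142.7 z 33.0 [181 183 187]
353 90 y 141.9 z 33.0 [182 184 188]
353 91 y 141.1 z 33.2 [181 182 181]
353 92 y 140.3 z 32.3 [169 168 164]
353 93 y 139.6 z 31.4 [125 123 120]
353 94 y 139.4 z 20.1 [71 73 71]
353 95 y 138.6 z 20.1 [65 67 68]
353 96 y 137.7 z 20.4 [78 81 81]
353 97 y 136.8 z 21.3 [88 94 94]
353 98 y 135.9 z 22.2 [ 97 101 101]
353 99 y 135.1 z 22.2 [104 110 110]
353 100 y 134.3 z 21.6 [110 115 117]
353 101 y 133.4 z 21.9 [111 116 118]
353 102 y 132.5 z 22.1 [112 115 117]
353 103 y 131.7 z 22.4 [113 118 117]
353 104 y 130.8 z 22.0 [112 116 118]
```

View pics/w6.png

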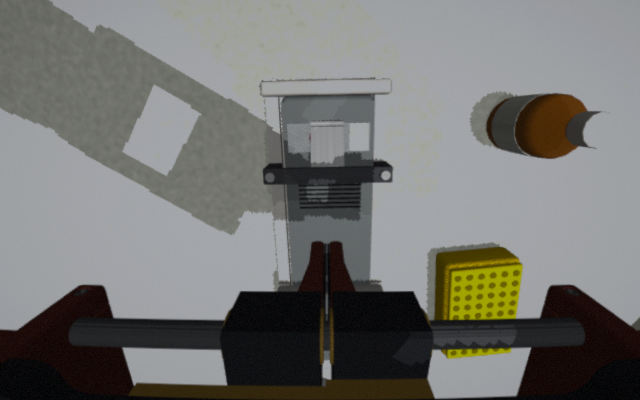

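The carrier has stayed with its nose against the stop wall (row 94, no floor showing between). The leaf lies on its top, the bystanders have not moved, and the arm is clear with zero force. I hand in.

```bash
python3 -c "
from workcell import *
print(close_job())"
```

```text
the job is handed in; nothing more can be done
None
```

The grey carrier is home: its nose is under the leaf spring and against the end stop. I pressed the closed fingertips on the ribbed pad at 13 to 24 N, pushed about 62 mm along the channel, then lifted straight off. The job was handed in at about 12 s of the 51 s allowed.

**Reaching the stop:**
- **Force:** The drag on the fingers rose from about 10 N to 16 N. It then held steady while the fingers slipped on under 22 to 24 N of press.
- **Picture after release:** The nose sits at the feeder's y of about 139.4 mm on its visible curve. The stop face is at 140 mm, and no channel floor shows between them.

**After letting go:** The wrist force was about zero with the gripper 116 mm clear. The tip box, bottle and jar were at their starting positions to within about 3 mm, and the fingers never reached the leaf.

**Checks that disagreed or were limited:**
- The feeder fit and the wrist view differed by about 2 mm and 1°. This put a small side force on the tool (up to about 7 N), which I eased with small sideways corrections.
- The stop's top edge hides the last millimetre of the nose from the camera, so contact itself rests mainly on the force reading.

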